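Load the story disc and hold the player's dial at the third click

TASK

Lay the small round audio disc flat into the round tray on top of the little wooden player, without dropping it in from a height, and let go of it. Only then press the finger bar of the spring dial on the player's side down past the first two clicks to the third, where the player loads the disc, and keep it held there: finish still holding the bar down, because it springs back when released. Leave the coaster, remote, stork and glass bowl where they are.

Things in the scene. Friction and masses are not known exactly. Their poses are not given: they have to be found in the camera images.
- disc_center (a point): centre (half-way up) of the loose round white plastic audio disc, 56 mm in diameter, 8 mm thick, about 30 g, lying flat on the shelf (its centre is 4 mm above its underside). The only round flat thing; z is its flat axis.
- player: the player: a pale wooden block 110 x 130 x 50 mm (its x, y, z), fixed to the shelf; origin under its centre, z up, x roughly away from the robot. Round tray on top, dial on its -y side face. Its axes are meant by 'player x, y'.
- player_tray (a point): centre of the tray's floor, which is the player's top face, 50 mm above the shelf; same axes. The rim is two arcs 5 mm high, inner diameter 62, outer 70 mm, on the player's +x and -x sides; towards +y and -y are gaps about 42 mm wide, so that fingers holding the disc along player y can go down beside it. Seated, the disc's centre is 4 mm above this point.
- dial_axis (a point): point on the dial's axis 34 mm out from the player's -y side face (99 mm from the tray centre along player -y) and 38 mm above the shelf. The axis is level, along player y. The dial is black, 40 mm in diameter, and reaches 22 mm out from the face; the finger bar turns about this point at 48 mm.
- dial_bar (a point): centre of the finger bar: round, bare aluminium, 14 mm in diameter, 48 mm long, level, along player y, 48 mm from the dial's axis, clear of the player. At rest it lies to player +x of the axis, 0.50 rad above level (61 mm above the shelf); pressed from above it swings down, at the third click to 0.46 rad below level (17 mm above the shelf).
- dial (a joint): dial angle in rad: 0 at rest, growing as the bar is pressed down. Clicks (soft detents) at 0.32, 0.64 and 0.96 (the third); hard stop at 1.05. A spring always drives it back to 0, from the clicks too. The push on the bar rises and falls with the clicks: 1.5 to 7 N, about 3 N at the start and 5 N at the third click.
- coaster: loose square white ceramic coaster, 96 x 96 x 7 mm, origin under its centre; to be left alone
- remote: loose black remote control, 45 x 170 x 18 mm, long along its own y, origin under its centre; to be left alone
- stork: loose white porcelain stork figurine, 170 mm tall, foot 72 mm in diameter, beak reaching 75 mm to its +x, origin under the foot; fragile, to be left alone
- bowl: loose cut-glass bowl, 160 mm rim diameter, 75 mm tall, origin under its centre; to be left alone
Things that resemble listed ones, but are neither listed nor needed, are in the scene too. There is more than one size of the part that bears disc_center; the job needs the smallest.

How it is judged:
By the outcome, as a careful person would: the job done as asked, in the order asked, and still so for the second after the job is handed in, while the arm keeps its last pose, push and grip.
It also fails if it takes over 48 s, if anything falls off the work surface, if the arm or the gripper's body presses on something with over 40 N, if the wrist force passes 120 N, or if a joint passes its speed limit or range.

ROBOT

A 6-joint arm with a two-finger parallel gripper is mounted at the origin on the work surface. World frame = base frame: x ahead of the robot, y to its left, z up, the work surface at z = 0. Lengths are in mm, angles in rad, forces in N, time in s.
With the tool pointing down it reaches from about 400 to 925 mm from the base axis. Payload 12.5 kg.
Tool frame: the origin (TCP) lies where the fingers leave the gripper's body, on its centre line; the fingertips stand 78 mm ahead of it and the grasp point (between the pads) lies 59 mm ahead of it (env.nose_length is the distance from the TCP to the fingertips, in mm); z points along the fingers, y is the line along which they close (so a half turn about z gives the same grasp; the last joint's range is limited). The gripper opens to 95 mm and grips with 3 to 60 N. Pads are 20 mm wide; open, the fingers measure 119 mm over their backs; the gripper's body (75 mm by 180 mm) begins 59 mm behind the grasp point.
Start: joints at [-1.284, 0.491, 1.559, -0, 1.092, -0.106], TCP at [239.257, -577.403, 292.261] pointing down, gripper open.
Joint ranges: [-3.1, 3.1], [-0.84, 2.19], [0.05, 2.79], [-1.13, 4.28], [0.06, 2.93], [-2.69, 2.69]. Speed limits (rad/s): [2.22, 2.22, 2.79, 3.14, 3.14, 3.14].

INTERFACE

Orientations are given as [roll, pitch, yaw] about the fixed x, y, z axes, in that order (R = Rz(yaw) Ry(pitch) Rx(roll)).
In Python, from cell import env gives the robot as it stands. The module is installed in compiled form; this text tells all that it offers.
- The arm moves only by the tool send_rows, never from a script. Its argument "series" is text: rows parted by semicolons, each of 6 numbers parted by spaces: the shift along the tool's x, y, z as a fraction of full scale, then the turn, a rotation vector about the tool's x, y, z as a fraction of full scale. A call has 1 to 5 rows; each row shifts and turns the commanded pose from where the row before left it, along the tool's axes as they then stand; what a row does not reach is not made up. Full scale, the value 1, is 60 mm for a shift and 10 degrees for a turn. A row lasts 1/8 s, in which the tool goes at most 62.5 mm and 10.7 degrees, less where a joint would pass 70% of its speed; a pose out of reach is approached as far as the arm can. A call with a number of a shift or a turn outside -1 to 1 is refused whole. A call with a gripper value outside its range is refused whole. "fingers" is the opening, from 0 (shut) to 1 (fully open), set as the call begins (left out, the last holds). The fingers move at their own pace and stop on an object; the grip force is fixed at half the most. Time passes only in rows, so rows that do not move let the fingers close. It gives the time, the measured TCP pose, the force, the opening and the grip force at its end, in the units of the state.
- env.state(): the state, without advancing time (a new reading comes with each control period).
- env.read_camera(name): name is "scene" or "top" or "wrist"; returns a dict with "color" (420x560x3 uint8, red, green, blue), "z_map" (420x560 float32, mm along the optical axis (not along the pixel's ray), 0 where there is no reading), "fovy" (degrees; the focal length in pixels is half the picture's height over the tangent of half this angle, whatever the lens; pixels are square), "cx", "cy" (the principal point, pixels), "R" (3x3) and "t" (3): a world point X has camera coordinates R X + t. Camera axes: x right, y down, z forward; pixel columns grow to the right and rows downward; lengths in mm; the calibration is good to about 2 mm. A picture is of the moment at which its call begins.
- env.job_done(): hands the job in; it is judged then, once.
The state is a dict: "t": time; "joints": joint angles; "qvel": joint speeds; "tau": joint torques, N m; "eef_pos": TCP position; "tcp_rot": TCP orientation; "ft_force": force on the tool from outside, world axes, zero at the start; "moment": the same for the moment, N m; "opening": opening from 0.0 (shut) to 1.0 (fully open); "grip_force": force on a finger pad.
Only numpy, scipy, OpenCV 4.12 (cv2) and the standard library are available. Lean on these libraries where they do the work, as an engineer would, in place of code of your own. Each camera call takes 0.05 s, during which the arm holds its last target. There are 200 camera calls.

## Working session

There is one attempt and no reset: what is moved stays moved. The work goes in short steps, Python scripts to look and compute and a tool call to move; the robot and the scene stay as the last step left them, time stands still between calls to the robot, and variables do not carry over. Pictures are saved under pics/ and viewed, at most 10 in all, crops included, and the job is handed in when it is done.

Besides the shell and the picture viewer there is one more tool, called after "Emit:" as name(argument=value, ...) on one line, values as JSON. send_rows: Moves the arm, as the interface text tells. Shift numbers are shares of 60 mm and turn numbers shares of 10 degrees, none past 1 either way. Its arguments: {"type":"object","properties":{"series":{"type":"string"},"fingers":{"type":"number"}},"required":["series"]}

```bash
mkdir -p pics; cat > h.py <<'E'
import numpy as np, cv2
from cell import env
def cam(n):
    c=env.read_camera(n); h=c["color"].shape[0]
    f=h/2/np.tan(np.radians(c["fovy"])/2)
    v,u=np.mgrid[0:420,0:560]; z=c["z_map"]
    P=np.stack([(u-c["cx"])/f*z,(v-c["cy"])/f*z,z],-1)
    W=(P-c["t"])@c["R"]   # R^T(P-t)
    W[z==0]=np.nan
    return c,W
E
python3 - <<'E'
from h import *
for n in("top","scene"):
    c,W=cam(n); cv2.imwrite(f"pics/{n}0.png",c["color"][...,::-1]); np.savez(f"{n}0.npz",W=W,col=c["color"])
    print(n,c["fovy"],c["cx"],c["cy"],(-c["R"].T@c["t"]).round(),(c["z_map"]==0).mean())
print(env.state())
E
```

```text
top 54.058725841402406 286.82599056584326 204.96960743675396 [ 429.   -3. 1174.] 0.0039625850340136055
scene 45.42091012829235 271.3748851268642 202.02076571230938 [1426. -912. 1166.] 0.00399234693877551
{'t': 0.1, 'joints': array([-1.28356633e+00,  4.91436902e-01,  1.55937723e+00, -1.70403496e-05,
        1.09169303e+00, -1.05571374e-01]), 'qvel': array([-7.63704170e-05, -2.80352522e-03, -1.31445012e-03,  1.45443793e-03,
        1.10929795e-03,  2.27233779e-04]), 'tau': array([ 1.94290878e-03, -6.13624763e+01, -2.58603555e+01,  6.94120978e-02,
        4.70265804e-02, -6.56222937e-05]), 'eef_pos': array([ 239.2316504 , -577.25262021,  291.76279098]), 'tcp_rot': array([-3.14068164e+00, -8.13363823e-05,  3.92809194e-01]), 'ft_force': array([-0.03269387, -0.15795758,  0.58850733]), 'moment': array([-0.02147892,  0.05846916, -0.04152883]), 'grip_force': 0.0, 'opening': 1.0009268577759474}
```

View pics/top0.png

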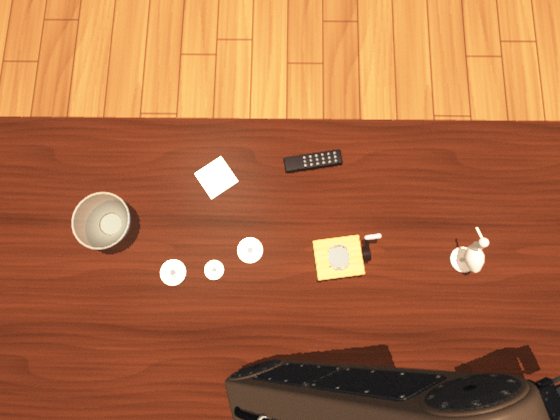

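View pics/scene0.png

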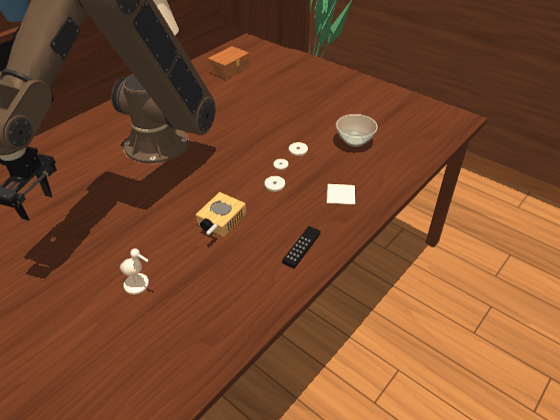

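The top view shows three discs at (173,272), (214,270) and (250,250). The smallest is the middle one. The player is at (339,258) with its bar at (373,237), and the dial is to its right.

```bash
python3 - <<'E'
from h import *
d=np.load("top0.npz"); W=d["W"];col=d["col"].astype(int)
print("table z",np.nanmedian(W[300:320,150:200,2]))
mn=col.min(-1)
for u,v in((173,272),(214,270),(250,250)):
    m=np.zeros(mn.shape,bool); m[v-18:v+18,u-18:u+18]=1
    m&=mn>120; P=W[m]
    print("disc",np.nanmedian(P,0).round(1),((np.nanmin(P,0)+np.nanmax(P,0))/2).round(1),np.ptp(P[~np.isnan(P[:,0])],0).round(1),m.sum(), "eqdiam",2*np.sqrt(m.sum()/np.pi))
# player top
z=W[...,2]; box=np.zeros(mn.shape,bool); box[225:290,305:390]=1
m=box&(z>42)&(z<53); 
lab=cv2.connectedComponents(m.astype(np.uint8))[1]
m=lab==lab[258,320]
r=cv2.minAreaRect(W[m][:,:2].astype(np.float32)); print("top rect",r,np.median(W[m][:,2]))
yel=m&(col[...,0]-col[...,2]>60); print("yellow rect",cv2.minAreaRect(W[yel][:,:2].astype(np.float32)))
g=m&(col[...,0]-col[...,2]<40)&(mn>60)
print("tray grey",np.median(W[g],0),cv2.minEnclosingCircle(W[g][:,:2].astype(np.float32)))
b=box&(z>53)&(mn>100); b[:,:363]=0; print("bar",b.sum(),W[b].mean(0),cv2.minAreaRect(W[b][:,:2].astype(np.float32)),W[b][:,2].max())
E
python3 -c "
import cv2
i=cv2.imread('pics/top0.png')[215:300,150:400];cv2.imwrite('pics/c0.png',cv2.resize(i,None,fx=3.2,fy=3.2,interpolation=2))"
```

```text
table z -1.657475110675472
disc [458.6 323.9   8.2] [459.  327.2   4.2] [72.7 77.9 19.9] 586 eqdiam 27.315167457198672
disc [468.1 209.8   5.9] [468.6 210.2   1.9] [56.1 56.6 20.6] 343 eqdiam 20.897874625046462
disc [522.5 110.2   8.5] [523.3 109.5   4.9] [74.  73.4 20.3] 570 eqdiam 26.939683377854365
top rect ((506.2674255371094, -145.3059844970703), (109.8331527709961, 151.65695190429688), 7.962899208068848) 48.27807526868007
yellow rect ((506.26129150390625, -145.26220703125), (109.8331527709961, 151.56854248046875), 7.962899208068848)
tray grey [ 502.93172489 -134.85355477   48.72254001] ((501.4161376953125, -132.9316864013672), 29.927255630493164)
bar 83 [ 559.26159423 -225.51715184   64.55766313] ((560.0570068359375, -227.082763671875), (13.059823036193848, 46.7500114440918), 8.946083068847656) 71.27701471504712
```

View pics/c0.png

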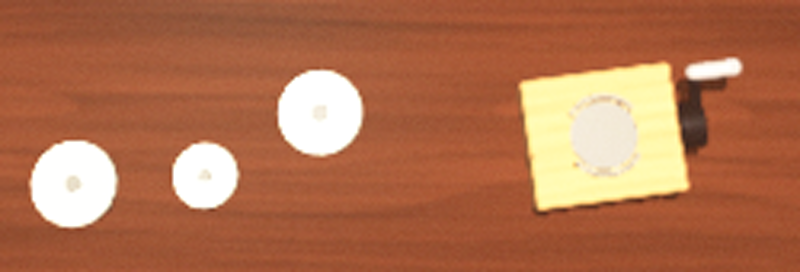

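Disc: 56 mm wide, at (468.3, 210). The tray is near (503, -134) at yaw of about 8°, and the bar agrees with the given geometry to about 2 mm. I'll turn the tool first, then travel.

Emit:
send_rows(series="0 0 0 0 0 0.73; 0 0 0 0 0 0.72; 0 0 0 0 0 0", fingers=0.85)

```text
t: 0.48
eef_pos: [239.2, -577.3, 292.0]
tcp_rot: [-3.141, 0.0, 0.141]
ft_force: [-0.5, -0.0, -0.4]
opening: 0.854
grip_force: 0.0
```

```bash
cat >> h.py <<'E'
from scipy.spatial.transform import Rotation as Ro
def to(*X):
    s=env.state(); R=Ro.from_euler("xyz",s["tcp_rot"]).as_matrix()
    print("t",round(s["t"],2),"pos",s["eef_pos"].round(1),"rot",s["tcp_rot"].round(4),"F",s["ft_force"].round(1),"op",round(s["opening"],3),"grip",s["grip_force"])
    p=s["eef_pos"]
    for x in X:
        print(x,"rows",((R.T@(np.array(x)-p))/60).round(3)); p=np.array(x)
E
python3 -c "
from h import *
to((440,-500,292),(468,210,260),(468.3,210,80))"
```

```text
t 0.47 pos [ 239.2 -577.3  292. ] rot [-3.1411e+00  1.0000e-04  1.4060e-01] F [-0.5 -0.  -0.4] op 0.854 grip 0.0
(440, -500, 292) rows [ 3.493 -0.807 -0.   ]
(468, 210, 260) rows [  2.12  -11.651   0.539]
(468.3, 210, 80) rows [5.e-03 2.e-03 3.e+00]
```

Emit:
send_rows(series="0.8 -0.2 0 0 0 0; 0.9 -0.2 0 0 0 0; 0.9 -0.2 0 0 0 0; 0.9 -0.2 0 0 0 0; 0.2 -0.9 0 0 0 0")

```text
t: 1.1
eef_pos: [447.4, -445.1, 290.9]
tcp_rot: [-3.142, -0.0, 0.144]
ft_force: [-0.3, 1.0, 0.6]
opening: 0.852
grip_force: 0.0
```

Emit:
send_rows(series="0.17 -0.95 0 0 0 0; 0.17 -0.95 0 0 0 0; 0.17 -0.95 0 0 0 0; 0.17 -0.95 0 0 0 0; 0.17 -0.95 0 0 0 0")

```text
t: 1.72
eef_pos: [455.5, -154.4, 292.3]
tcp_rot: [3.141, -0.0, 0.143]
ft_force: [-0.1, -0.5, -0.3]
opening: 0.851
grip_force: 0.0
```

Emit:
send_rows(series="0.17 -0.95 0 0 0 0; 0.17 -0.95 0 0 0 0; 0.17 -0.95 0 0 0 0; 0.17 -0.95 0 0 0 0; 0.17 -0.95 0 0 0 0")

```text
t: 2.35
eef_pos: [466.3, 135.1, 292.3]
tcp_rot: [3.141, -0.0, 0.143]
ft_force: [1.0, -0.1, -0.7]
opening: 0.849
grip_force: 0.0
```

```bash
python3 -c "
from h import *
to((468.3,210,220),(468.3,210,80))"
```

```text
t 2.35 pos [466.3 135.1 292.3] rot [ 3.1415e+00 -4.0000e-04  1.4310e-01] F [ 1.  -0.1 -0.7] op 0.849 grip 0.0
(468.3, 210, 220) rows [ 0.211 -1.231  1.205]
(468.3, 210, 80) rows [-1.000e-03 -0.000e+00  2.333e+00]
```

Emit:
send_rows(series="0.1 -0.6 0.5 0 0 0; 0.1 -0.6 0.7 0 0 0; 0 0 0.5 0 0 0; 0 0 0 0 0 0; 0 0 0 0 0 0")

```text
t: 2.98
eef_pos: [468.8, 206.0, 191.2]
tcp_rot: [-3.142, -0.001, 0.141]
ft_force: [-0.1, -0.2, 1.4]
opening: 0.851
grip_force: 0.0
```

```bash
python3 - <<'E'
from h import *
to((468.3,210,80))
c,W=cam("wrist"); cv2.imwrite("pics/w1.png",c["color"][...,::-1])
print((-c["R"].T@c["t"]).round(1),c["R"].round(2))
col=c["color"].astype(int); z=W[...,2]
m=(col.min(-1)>110)&(z<15)&(z>-5)&(np.hypot(W[...,0]-468,W[...,1]-210)<42)
P=W[m]; print(m.sum(),cv2.minEnclosingCircle(P[:,:2].astype(np.float32)),np.nanmedian(P,0), "table",np.nanmedian(z[(np.hypot(W[...,0]-468,W[...,1]-210)<50)&~m]))
E
```

```text
t 2.98 pos [468.8 206.  191.2] rot [-3.1415e+00 -1.1000e-03  1.4060e-01] F [-0.1 -0.2  1.4] op 0.851 grip 0.0
(468.3, 210, 80) rows [-1.000e-03 -6.700e-02  1.853e+00]
[540.6 215.5 284.2] [[ 0.14 -0.99  0.  ]
 [-0.96 -0.14  0.26]
 [-0.25 -0.04 -0.97]]
2377 ((466.8332214355469, 210.88238525390625), 29.369495391845703) [469.92242494 210.87712807   8.45306161] table 229.8199125005301
```

View pics/w1.png

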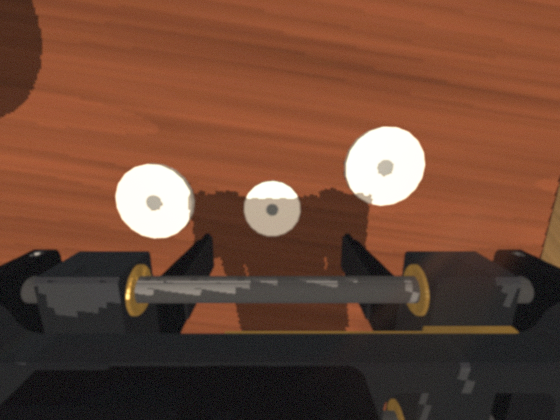

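The wrist view shows the small disc at (272,209), centred between the fingers and clear of its neighbours. It agrees with the top camera to about 1.5 mm. Descending.

Emit:
send_rows(series="0 -0.075 0.5 0 0 0; 0 0 0.7 0 0 0; 0 0 0.4 0 0 0; 0 0 0.2 0 0 0; 0 0 0 0 0 0")

```text
t: 3.65
eef_pos: [468.1, 210.4, 82.6]
tcp_rot: [3.142, -0.0, 0.14]
ft_force: [1.1, 0.4, 0.0]
opening: 0.85
grip_force: 0.0
```

```bash
python3 -c "
from h import *
to((469,210.3,79.7))"
```

```text
t 3.65 pos [468.1 210.4  82.6] rot [ 3.1416e+00 -4.0000e-04  1.3950e-01] F [1.1 0.4 0. ] op 0.85 grip 0.0
(469, 210.3, 79.7) rows [0.015 0.004 0.049]
```

Emit:
send_rows(series="0.012 0 0.04 0 0 0; 0 0 0 0 0 0")

```text
t: 3.9
eef_pos: [468.8, 210.8, 80.5]
tcp_rot: [-3.141, -0.001, 0.14]
ft_force: [0.7, -0.7, 0.1]
opening: 0.85
grip_force: 0.0
```

Emit:
send_rows(series="0 0 0 0 0 0; 0 0 0 0 0 0; 0 0 0 0 0 0; 0 0 0 0 0 0", fingers=0.4)

```text
t: 4.4
eef_pos: [468.5, 210.7, 79.9]
tcp_rot: [3.142, -0.0, 0.14]
ft_force: [0.2, -0.1, 2.3]
opening: 0.579
grip_force: 30.0
```

Emit:
send_rows(series="0 0 -0.3 0 0 0; 0 0 -0.6 0 0 0; 0 0 -0.7 0 0 0; 0 0.5 -0.4 0 0 0; -0.03 0.8 0 0 0 0")

```text
t: 5.03
eef_pos: [478.0, 133.1, 201.6]
tcp_rot: [3.142, -0.004, 0.142]
ft_force: [0.2, -0.0, -1.4]
opening: 0.579
grip_force: 30.0
```

Emit:
send_rows(series="-0.03 0.9 0 0 0 0; -0.04 0.9 0 0 0 0; -0.03 0.9 0 0 0 0; -0.04 0.8 0 0 0 0; -0.03 0.5 0 0 0 0")

```text
t: 5.65
eef_pos: [500.8, -108.0, 199.8]
tcp_rot: [3.141, -0.0, 0.138]
ft_force: [0.7, -0.1, -0.8]
opening: 0.575
grip_force: 30.0
```

Emit:
send_rows(series="0 0.2 0 0 0 0; 0 0 0 0 0 0; 0 0 0 0 0 0")

```text
t: 6.02
eef_pos: [502.4, -116.7, 199.8]
tcp_rot: [-3.141, 0.0, 0.141]
ft_force: [0.6, 0.1, -0.6]
opening: 0.577
grip_force: 30.0
```

```bash
python3 - <<'E'
from h import *
to((503.2,-134,160))
c,W=cam("wrist"); cv2.imwrite("pics/w2.png",c["color"][...,::-1]); np.savez("w2.npz",W=W,col=c["color"])
E
```

```text
t 6.03 pos [ 502.4 -116.7  199.8] rot [-3.1414e+00  3.0000e-04  1.4070e-01] F [ 0.6  0.1 -0.6] op 0.577 grip 29.9999937415123
(503.2, -134, 160) rows [-0.027  0.288  0.663]
```

View pics/w2.png

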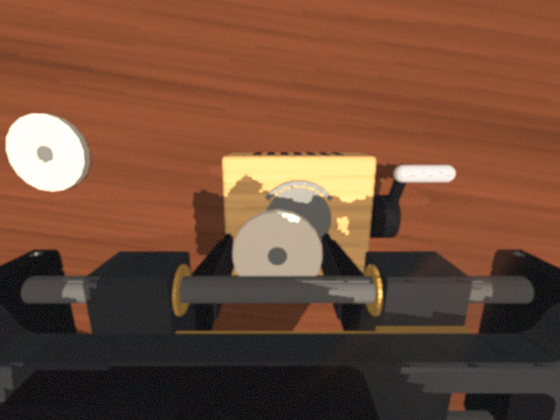

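The disc is held flat at (278,253) and the tray is behind it at (298,215). I'll measure both in this one frame.

```bash
python3 - <<'E'
from h import *
d=np.load("w2.npz");W=d["W"];col=d["col"].astype(int);z=W[...,2]
v,u=np.mgrid[0:420,0:560]
# disc visible part, upper face
m=(z>115)&(z<145)&(u>225)&(u<330)&(v>200)&(v<275)&(col.min(-1)>90)
P=W[m]; print("disc z",np.median(P[:,2]))
k=abs(P[:,2]-np.median(P[:,2]))<2.5
def fit(Q,r=None):
    from scipy.optimize import least_squares
    f=(lambda p:np.hypot(*(Q-p[:2]).T)-(p[2] if r is None else r))
    s=least_squares(f,[*Q.mean(0),30],loss="soft_l1"); return s.x.round(2),np.abs(s.fun).mean().round(2)
mk=np.zeros(z.shape,np.uint8); mk[m]=1
# outer edge: for every column the topmost pixel
E=[]
for c in range(236,322):
    r=np.where(mk[:,c])[0]
    if len(r): E.append(W[r[0]+1,c,:2])
E=np.array(E);E=E[~np.isnan(E).any(1)]; print("disc edge fit",fit(E),fit(E,27.5))
ps=env.state()["eef_pos"]; print("tcp",ps)
# player top
a=np.radians(8.0)
t=(abs(z-49)<4)&(u>215)&(u<385)&(v>148)&(v<275)
far=[];L=[];Rr=[]
for c in range(232,368,2):
    r=np.where(t[:,c])[0]; far.append(W[r[0]+1,c,:2])
for r in range(165,225,2):
    c=np.where(t[r])[0]; L.append(W[r,c[0]+1,:2]);Rr.append(W[r,c[-1]-1,:2])
far,L,Rr=map(np.array,(far,L,Rr))
def line(Q): vx,vy,x,y=cv2.fitLine(Q.astype(np.float32),cv2.DIST_HUBER,0,.01,.01).ravel(); return (np.array([vx,vy]),np.array([x,y]))
for n,Q in(("far",far),("L",L),("R",Rr)):
    dd,p=line(Q); print(n,np.degrees(np.arctan2(dd[1],dd[0])).round(2)%180,p.round(1))
yaw=np.radians(8); ex=np.array([np.cos(yaw),np.sin(yaw)]); ey=np.array([-ex[1],ex[0]])
X=np.median(far@ex)-55; Yl=np.median(L@ey); Yr=np.median(Rr@ey)
print("widthY",Yl-Yr,"centre",X*ex+(Yl+Yr)/2*ey, "z",np.nanmedian(z[t]))
b=(col.min(-1)>120)&(u>390)&(u<460)&(v>160)&(v<185)&(z>53); print("bar",np.nanmean(W[b],0),cv2.minAreaRect(W[b][:,:2].astype(np.float32)),np.nanmax(z[b]))
# rim arc
c_,W2=cam("top"); c2=c_["color"].astype(int); cv2.imwrite("pics/t2.png",c_["color"][...,::-1])
E
```

```text
disc z 128.37666774331365
disc edge fit (array([ 502.57, -116.96,   27.35]), np.float64(0.14)) (array([ 551.43, -113.37,   30.  ]), np.float64(6.25))
tcp [ 502.45365409 -116.66310364  199.82370773]
far 98.02 [ 556.5 -115.7]
L 0.0 [0. 0.]
R 12.07 [ 536.4 -194.9]
widthY nan centre [nan nan] z 50.477790403422865
bar [ 560.12197567 -225.17096496   66.9715661 ] ((559.8318481445312, -226.53309631347656), (13.78382396697998, 46.843605041503906), 9.502419471740723) 70.26253123436531
```

The held disc is centred on the TCP to 0.3 mm and its underside is 79.5 mm below it. The far edge, right edge and bar put the tray at about (503.7, -134.1) with yaw 8.0°. Moving over and down.

Emit:
send_rows(series="-0.02 0.285 0.3 0 0 0; 0 0 0.3 0 0 0; 0 0 0.2 0 0 0; 0 0 0 0 0 0; 0 0 0 0 0 0")

```text
t: 6.75
eef_pos: [503.9, -135.0, 152.0]
tcp_rot: [3.141, -0.0, 0.14]
ft_force: [0.2, -0.0, 0.1]
opening: 0.579
grip_force: 30.0
```

```bash
python3 -c "
from h import *
to((503.6,-133.8,131))"
```

```text
t 6.75 pos [ 503.9 -135.   152. ] rot [ 3.1414e+00 -2.0000e-04  1.3980e-01] F [ 0.2 -0.   0.1] op 0.579 grip 29.999908804893494
(503.6, -133.8, 131) rows [-0.002 -0.02   0.349]
```

Emit:
send_rows(series="0 -0.015 0.2 0 0 0; 0 0 0.12 0 0 0; 0 0 0.02 0 0 0; 0 0 0 0 0 0")

```text
t: 7.25
eef_pos: [503.6, -134.0, 131.3]
tcp_rot: [-3.142, 0.0, 0.14]
ft_force: [-0.2, -0.7, -0.2]
opening: 0.576
grip_force: 30.0
```

Emit:
send_rows(series="0 0 0.012 0 0 0; 0 0 0 0 0 0")

```text
t: 7.5
eef_pos: [503.6, -134.0, 130.8]
tcp_rot: [3.141, -0.0, 0.14]
ft_force: [0.2, -0.1, 0.0]
opening: 0.578
grip_force: 30.0
```

Emit:
send_rows(series="0 0 0.01 0 0 0; 0 0 0 0 0 0")

```text
t: 7.75
eef_pos: [503.6, -134.0, 130.1]
tcp_rot: [3.142, -0.0, 0.14]
ft_force: [0.3, -0.8, -0.8]
opening: 0.575
grip_force: 30.0
```

Emit:
send_rows(series="0 0 0.01 0 0 0; 0 0 0 0 0 0")

```text
t: 8.0
eef_pos: [503.6, -134.0, 129.9]
tcp_rot: [3.141, -0.0, 0.14]
ft_force: [-0.4, 0.7, 4.9]
opening: 0.577
grip_force: 30.0
```

Contact shows at the expected height of 129.9. Releasing, then lifting.

Emit:
send_rows(series="0 0 0 0 0 0; 0 0 0 0 0 0; 0 0 0 0 0 0; 0 0 -0.1 0 0 0; 0 0 -0.4 0 0 0", fingers=0.78)

```text
t: 8.62
eef_pos: [503.2, -133.9, 159.3]
tcp_rot: [-3.141, 0.002, 0.14]
ft_force: [0.4, 0.1, 0.5]
opening: 0.78
grip_force: 0.0
```

Emit:
send_rows(series="0 0 -0.7 0 0 0; 0 0 -0.4 0 0 0; 0 0 0 0 0 0; 0 0 0 0 0 0")

```text
t: 9.12
eef_pos: [503.3, -133.9, 225.0]
tcp_rot: [-3.141, 0.001, 0.14]
ft_force: [-0.2, 0.3, -0.6]
opening: 0.78
grip_force: 0.0
```

```bash
python3 - <<'E'
from h import *
to((503.6,-134,220))
c,W=cam("wrist"); cv2.imwrite("pics/w3.png",c["color"][...,::-1]); np.savez("w3.npz",W=W,col=c["color"])
col=c["color"].astype(int); z=W[...,2]
m=(np.hypot(W[...,0]-503.6,W[...,1]+134)<27); print(m.sum(),np.percentile(z[m],[5,25,50,75,95]))
Q=W[m&(abs(z-58)<4)]; A=np.c_[Q[:,:2]-Q[:,:2].mean(0),np.ones(len(Q))]; print("plane",np.linalg.lstsq(A,Q[:,2],rcond=None)[0])
E
```

```text
t 9.12 pos [ 503.3 -133.9  225. ] rot [-3.1413e+00  7.0000e-04  1.3970e-01] F [-0.2  0.3 -0.6] op 0.78 grip 0.0
(503.6, -134, 220) rows [0.005 0.003 0.083]
8392 [ 57.82807343  59.1271742  262.97809807 271.57267387 277.52475637]
plane [-2.69180060e-03  1.49492347e-03  5.84972956e+01]
```

View pics/w3.png

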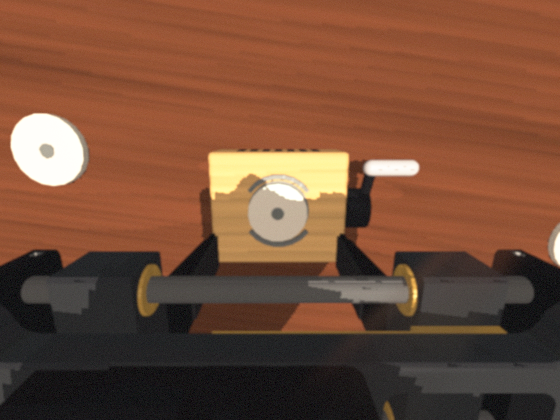

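The disc lies flat inside both rim arcs, centred at (278,213), with its top at 58.5 mm, so it is seated. Next I'll shut the fingers and go over the bar, 45 mm along player x and 103 mm along -y from the tray.

Emit:
send_rows(series="0.25 0.57 0 0 0 0; 0.25 0.57 0 0 0 0; 0.256 0.573 0 0 0 0; 0 0 0.4 0 0 0; 0 0 0.4 0 0 0", fingers=0)

```text
t: 9.8
eef_pos: [562.5, -229.7, 175.4]
tcp_rot: [-3.141, 0.002, 0.139]
ft_force: [0.0, 0.8, 0.3]
opening: 0.315
grip_force: 0.0
```

Emit:
send_rows(series="0 0 0 0 0 0; 0 0 0 0 0 0; 0 0 0 0 0 0")

```text
t: 10.18
eef_pos: [563.1, -229.5, 178.3]
tcp_rot: [3.141, -0.001, 0.14]
ft_force: [0.1, -0.1, -0.3]
opening: 0.023
grip_force: 0.0
```

```bash
python3 - <<'E'
from h import *
to((562.6,-229.8,150),(562.6,-229.8,101))
c,W=cam("scene"); i=c["color"][160:280,170:290,::-1]; cv2.imwrite("pics/s4.png",cv2.resize(i,None,fx=5,fy=5,interpolation=2))
E
```

```text
t 10.18 pos [ 563.1 -229.5  178.3] rot [ 3.1408e+00 -1.0000e-03  1.3990e-01] F [ 0.1 -0.1 -0.3] op 0.023 grip 0.0
(562.6, -229.8, 150) rows [-0.009  0.004  0.472]
(562.6, -229.8, 101) rows [-0.001 -0.001  0.817]
```

View pics/s4.png

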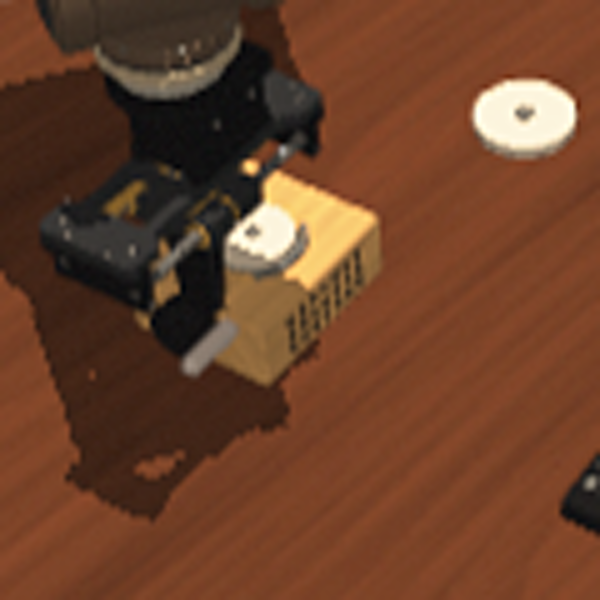

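The shut fingers are above the bar at (205,350) in the crop, and the disc is in the tray. Pressing gradually.

Emit:
send_rows(series="-0.005 0 0.2 0 0 0; 0 0 0.2 0 0 0; 0 0 0.08 0 0 0; 0 0 0 0 0 0")

```text
t: 10.72
eef_pos: [562.4, -229.5, 148.1]
tcp_rot: [-3.141, 0.001, 0.14]
ft_force: [-0.4, -0.2, -0.1]
opening: 0.003
grip_force: 0.0
```

Emit:
send_rows(series="0 0 0.1 0 0 0; 0 0 0.07 0 0 0; 0 0 0 0 0 0")

```text
t: 11.1
eef_pos: [563.8, -229.9, 139.3]
tcp_rot: [3.139, -0.004, 0.14]
ft_force: [3.8, -0.2, 3.8]
opening: 0.006
grip_force: 2.7
```

Emit:
send_rows(series="0 0 0.1 0 0 0; 0 0 0.1 0 0 0; 0 0 0.05 0 0 0; 0 0 0 0 0 0")

```text
t: 11.6
eef_pos: [562.9, -229.7, 123.6]
tcp_rot: [3.141, -0.001, 0.14]
ft_force: [3.2, -0.4, 3.8]
opening: 0.005
grip_force: 2.0
```

Emit:
send_rows(series="0 0 0.1 0 0 0; 0 0 0.1 0 0 0; 0 0 0.05 0 0 0; 0 0 0 0 0 0")

```text
t: 12.1
eef_pos: [562.4, -229.6, 108.1]
tcp_rot: [-3.141, 0.001, 0.14]
ft_force: [1.8, -1.5, 3.6]
opening: 0.005
grip_force: 2.1
```

Emit:
send_rows(series="0 0 0.05 0 0 0; 0 0 0.03 0 0 0; 0 0 0 0 0 0")

```text
t: 12.48
eef_pos: [562.0, -229.4, 103.4]
tcp_rot: [-3.141, 0.001, 0.14]
ft_force: [-3.2, -1.0, 4.8]
opening: 0.009
grip_force: 2.3
```

Emit:
send_rows(series="0 0 0.02 0 0 0; 0 0 0 0 0 0; 0 0 0 0 0 0")

```text
t: 12.85
eef_pos: [562.0, -229.3, 102.5]
tcp_rot: [-3.141, 0.001, 0.14]
ft_force: [-3.6, -1.0, 5.7]
opening: 0.003
grip_force: 2.8
```

```bash
python3 - <<'E'
from h import *
to((562.6,-229.8,100.5))
c,W=cam("scene"); col=c["color"]; i=col[160:280,170:290,::-1]; cv2.imwrite("pics/s5.png",cv2.resize(i,None,fx=5,fy=5,interpolation=2))
yaw=.1396; ex=np.array([np.cos(yaw),np.sin(yaw)]); ey=np.array([-ex[1],ex[0]])
D=W[...,:2]-np.array([503.7,-134.1]); X=D@ex;Y=D@ey
ci=col.astype(int)
m=(X>30)&(X<65)&(Y<-72)&(Y>-127)&(W[...,2]>5)&(W[...,2]<60)&(ci.min(-1)>70)
print(m.sum()); print("bar px X,Y,z max/med",X[m].max(),np.median(Y[m]),Y[m].min(),Y[m].max(),np.percentile(W[m][:,2],[5,50,95]))
m=(np.hypot(X,Y)<24); print("disc z",np.nanpercentile(W[m][:,2],[10,50,90]))
E
```

```text
t 12.85 pos [ 562.  -229.3  102.5] rot [-3.1409e+00  1.3000e-03  1.3980e-01] F [-3.6 -1.   5.7] op 0.003 grip 2.8134679421782494
(562.6, -229.8, 100.5) rows [0.009 0.009 0.033]
32
bar px X,Y,z max/med 53.55417187290283 -114.82780247462321 -126.12652408613387 -83.53040051242965 [15.04785671 22.43016879 27.63420425]
disc z [451.75100506 505.22701143 533.54909185]
```

View pics/s5.png

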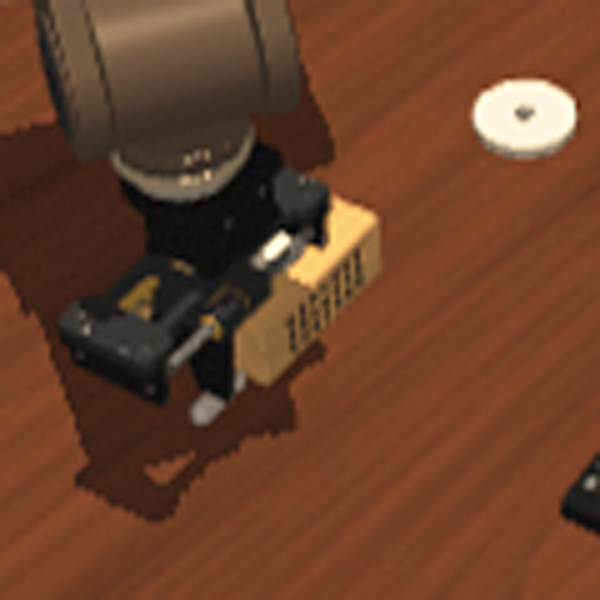

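The bar is down under the fingertips at (215,400), with the tips at z ≈ 24.5 (dial ≈ 0.94). A little further will take it onto the third click, still short of the stop.

Emit:
send_rows(series="0 0 0.015 0 0 0; 0 0 0.015 0 0 0; 0 0 0 0 0 0; 0 0 0 0 0 0; 0 0 0 0 0 0")

```text
t: 13.52
eef_pos: [561.8, -229.3, 100.8]
tcp_rot: [-3.141, 0.002, 0.14]
ft_force: [-7.4, -1.8, 7.2]
opening: 0.008
grip_force: 3.9
```

Emit:
send_rows(series="-0.015 0 0 0 0 0; 0 0 0 0 0 0; 0 0 0 0 0 0")

```text
t: 13.9
eef_pos: [561.5, -229.4, 100.9]
tcp_rot: [-3.141, 0.0, 0.14]
ft_force: [-3.6, 0.6, 5.8]
opening: 0.003
grip_force: 3.4
```

```bash
python3 - <<'E'
from h import *
to((561.5,-229.3,100.8))
c,W=cam("scene"); col=c["color"].astype(int)
yaw=.1396; ex=np.array([np.cos(yaw),np.sin(yaw)]); ey=np.array([-ex[1],ex[0]])
D=W[...,:2]-np.array([503.7,-134.1]); X=D@ex;Y=D@ey;z=W[...,2]
m=(X>30)&(X<65)&(Y<-108)&(Y>-127)&(z>4)&(z<60)&(col.min(-1)>60)
for r in np.argwhere(m): print(r,X[tuple(r)].round(1),Y[tuple(r)].round(1),z[tuple(r)].round(1),col[tuple(r)])
print("table",np.nanmedian(z[250:270,330:360]), "player top", np.nanmedian(z[(abs(X-45)<6)&(Y>10)&(Y<60)&(z>35)&(z<60)]))
E
```

```text
t 13.9 pos [ 561.5 -229.4  100.9] rot [-3.1413e+00  4.0000e-04  1.3970e-01] F [-3.6  0.6  5.8] op 0.003 grip 3.353718649595976
(561.5, -229.3, 100.8) rows [ 0.001 -0.002  0.002]
[239 212] 44.1 -108.7 24.4 [105  94  85]
[240 210] 42.2 -116.3 25.6 [128 115 102]
[240 211] 40.4 -110.0 18.9 [146 133 119]
[240 212] 45.7 -111.1 22.8 [146 130 118]
[240 214] 53.3 -110.2 26.3 [92 83 75]
[241 209] 38.6 -117.6 20.3 [133 118 106]
[241 210] 42.4 -117.2 22.0 [145 130 117]
[241 211] 47.1 -117.6 25.0 [143 127 115]
[241 212] 47.8 -114.0 22.1 [140 126 114]
[241 213] 48.3 -110.0 18.8 [136 124 110]
[241 214] 51.2 -108.7 19.2 [114  99  87]
[242 208] 39.3 -123.3 21.3 [125 108  97]
[242 209] 41.4 -121.1 20.4 [152 137 123]
[242 210] 42.7 -118.1 18.4 [155 139 126]
[242 211] 47.2 -118.4 21.2 [138 124 112]
[242 212] 48.2 -115.0 18.7 [133 120 107]
[242 213] 49.8 -112.2 17.1 [110  95  83]
[243 208] 41.5 -126.3 20.6 [117 100  87]
[243 209] 45.2 -125.7 22.2 [154 139 126]
[243 210] 49.5 -125.7 24.7 [155 139 127]
[243 211] 49.3 -121.2 20.4 [139 125 113]
[243 212] 49.0 -116.5 16.0 [109  95  84]
[244 209] 43.6 -124.7 15.8 [122 106  94]
[244 210] 48.9 -125.8 19.9 [125 109  97]
[244 211] 49.8 -122.3 17.2 [111  96  86]
table -3.102013251752932 player top 49.01429886771317
```

The bar's top reads about 22–23 mm, which matches a dial angle of about 0.98. One last nudge will put it mid-way between the click and the stop, then I'll hand in.

Emit:
send_rows(series="-0.005 0 0.01 0 0 0; 0 0 0 0 0 0; 0 0 0 0 0 0; 0 0 0 0 0 0")

```text
t: 14.45
eef_pos: [561.3, -229.4, 100.4]
tcp_rot: [-3.141, 0.0, 0.14]
ft_force: [-2.8, -0.1, 7.1]
opening: 0.002
grip_force: 3.5
```

```bash
python3 - <<'E'
from h import *
to((561.5,-229.3,100.3))
print(env.job_done())
E
```

```text
t 14.45 pos [ 561.3 -229.4  100.4] rot [-3.1414e+00  2.0000e-04  1.3980e-01] F [-2.8 -0.1  7.1] op 0.002 grip 3.5322628542780876
(561.5, -229.3, 100.3) rows [ 0.004 -0.002  0.001]
the job is handed in; nothing more can be done
None
```

I laid the small disc flat in the tray, let go of it, then pressed the bar to about 0.99 rad by my estimate (third click is 0.96) and handed in at 14.5 s still holding it; no verdict came back.

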